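# Press a pellet die in the hand screw press until the force tab pops out

### The job

Push the press's tray fully home so that the steel pellet die stands under the screw, then turn the red handle clockwise (seen from above) until the orange force tab has popped out of the back of its grey spring box so far that its white band shows, and stop there: over-tightening ruins the die. Leave the die clamped, let go, and do not disturb the mortar, pestle, flask and jar.

Things in the scene. Friction and masses are not known exactly. Their poses are not given: they have to be found in the camera images.
- press: Blue hand screw press, fixed to the bench, 156 mm wide. Origin on the bench under the vertical screw axis; z up; x points from its front to its back (the way the tray is pushed in), y to its left. Posts at y = +-60 mm carry a beam (45 mm in x, 156 mm in y, top 146 mm above the bench). A tongue 90 mm wide reaches 220 mm to the front.
- tray (a joint): Aluminium tray with a shallow round pocket in which the die stands. It slides along the press's +x: 0 = pulled out (the start), 0.070 = home against its stop, die centred under the screw. It takes about 3 N to slide and stays where it is left.
- tray_handle (a point): Middle of the front face of the tray's upright black handle plate (50 mm wide in press y, 10 mm thick, top 71 mm above the bench). Axes as the press's. The point is 56 mm above the bench, 175 mm in front of the screw axis at the start, 105 mm when home. Push it from the front with closed fingers; the gripper's wide side goes across the press, whose beam and red handle are taller.
- handle_grip (a point): Middle of the red bar handle, on the screw axis, 182 mm above the bench (the bar spans 162 to 196 mm in height). The bar is 84 mm long along this point's x, 14 mm thick along its y; z up. Clockwise from above (yaw decreasing) tightens. It turns in place, neither rising nor sinking, with a stiff thread (0.2 N m free, up to 0.4 N m under load), and stays where it is left.
- tab (a joint): Orange force tab, 24 mm wide, sliding out of the back (press +x) end of the grey spring box that rides on the ram below the beam: 0 = in, flush; 0.031 = fully out. It stays in until its preloaded spring gives way at about 20 N, then comes out 35 mm per rad of the handle. Popped: out by 20 mm (27 N), when its white band appears; at 31 mm the spring is solid: over-tightened above 40 N.
- tab_end (a point): Middle of the tab's outer end face: 54 mm behind the screw axis (press +x) when in, 85 mm when fully out; 105 mm above the bench with the screw up, sinking with the ram to about 95 mm.
- pad: Dark steel round pad, 28 mm wide, 10 mm thick, sprung under the ram, that presses on the die's plunger; origin in the middle of its top face. The handle drives it down 5 mm per rad. It starts some 1 to 8 mm above the plunger (unknown), so about 1 to 2.4 rad of turning are needed: usually two grasps.
- die: Steel pellet die, a cylinder 40 mm in diameter and 40 mm high with a brass band, standing in the tray's pocket; origin at the middle of its underside, z up. A dark plunger (24 mm head) stands out of its top by an amount that varies by some mm.
- mortar: White porcelain mortar bowl, 96 mm wide, 50 mm high, loose on the bench; origin under its centre.
- pestle: White porcelain pestle, 115 mm long, 26 mm thick, lying along its x; origin on its underside.
- flask: Conical glass flask with red stopper, 76 mm wide, 132 mm high; origin under its centre.
- jar: Amber glass jar, 60 mm wide, 75 mm high; origin under its centre.
There are look-alikes about, which are no part of the job. Several things have the shape of the die; the one meant has the colours described above.

How it is judged:
By the outcome, as a careful person would: the job done as asked, in the order asked, and still so for the second after the job is handed in, with the robot touching nothing.
It also fails if it takes over 64 s, if anything falls off the work surface, if the arm or the gripper's body presses on something with over 40 N, if the wrist force passes 120 N, or if a joint passes its speed limit or range.

### The arm

A 6-joint arm with a two-finger parallel gripper is mounted at the origin on the work surface. World frame = base frame: x ahead of the robot, y to its left, z up, the work surface at z = 0. Lengths are in m, angles in rad, forces in N, time in s.
With the tool pointing down it reaches from about 0.35 to 0.975 m from the base axis. Payload 4.9 kg.
Tool frame: the origin (TCP) lies between the finger pads; the fingertips stand 25 mm ahead of it and the grasp point (between the pads) lies 6 mm ahead of it; z points along the fingers, y is the line along which they close (so a half turn about z gives the same grasp; the last joint's range is limited). The gripper opens to 85 mm and grips with 20 to 120 N. Pads are 22 mm wide; open, the fingers measure 114 mm over their backs; the gripper's body (76 mm by 85 mm) begins 54 mm behind the grasp point. The pads swing forward as they close: fully open they stand 13 mm farther back than shut.
Start: joints at [-1.418, 0.053, 1.613, -0, 1.476, -0.119], TCP at [0.168, -0.602, 0.256] pointing down, gripper open.
Joint ranges: [-3.01, 3.01], [-1.01, 2.22], [0.06, 2.58], [-1.02, 4.17], [0.09, 2.62], [-3.14, 3.14]. Speed limits (rad/s): [2.57, 2.57, 3.14, 3.14, 3.14, 3.14].

### API

Orientations are given as a unit quaternion [w, x, y, z].
In Python, from plant import manip gives the robot as it stands.
- The arm moves only by the shell command python3 -m inch 'ROWS'. ROWS is JSON, a list of rows, each a list of 3 entries, a list of its own where there are three numbers: the shift along the tool's x, y, z in m, then the turn, a rotation vector about the tool's x, y, z in rad, then the opening, from 0 (shut) to 1 (fully open). A call has 1 to 8 rows; each row shifts and turns the commanded pose from where the row before left it, along the tool's axes as they then stand; what a row does not reach is not made up. A row lasts 1/10 s, in which the tool goes at most 50 mm and 8.59 degrees, less where a joint would pass 70% of its speed; a pose out of reach is approached as far as the arm can. A call with a gripper value outside its range is refused whole. The fingers move at their own pace and stop on an object; the grip force is fixed at half the most. Time passes only in rows, so rows that do not move let the fingers close. It gives the time, the measured TCP pose, the force, the opening and the grip force at its end, in the units of the state.
- manip.state(): the state, without advancing time (a new reading comes with each control period).
- manip.grab_frame(name): name is "side" or "top" or "wrist"; returns (picture, depth): 480x640x3 uint8, red, green, blue; 480x640 float32, m along the optical axis (not along the pixel's ray), 0 where there is no reading.
- manip.camera_params(name): a dict with "camera_matrix" (3x3 intrinsics, pixels), "rvec" (rotation vector, rad) and "tvec" (3), from world to camera coordinates, as OpenCV has them. Camera axes: x right, y down, z forward; pixel columns grow to the right and rows downward; lengths in m; the calibration is good to about 2 mm. A picture is of the moment at which its call begins: read the wrist's pose just before it. camera_params takes no time and is no camera call; for the wrist camera it gives the pose at the moment of the call.
- manip.job_done(): hands the job in; it is judged then, once.
Trained networks look in the newest picture that a camera, given by its name, has taken for a name from the list of things; names that differ only in an ending like _2 or _b are one class to them, and where a whole thing is asked for, a point or a joint stands for the part that bears it (a point fixed in the world has none). Each returns a list of dicts, best first, with "score" (0 to 1); they miss things now and then, are a little off and sometimes report something else, mostly with a low value. They report only what shows in the picture. A call takes as long as a camera call. They do not tell look-alikes from the thing itself.
- manip.look_for(camera, label): "point" ([x, y, z] in m, in world coordinates, good to about 4 mm: the middle of the surface that is visible of it).
The state is a dict: "time": time; "joint_pos": joint angles; "joint_vel": joint speeds; "joint_efforts": joint torques, N m; "tool_pos": TCP position; "tool_rot": TCP orientation; "contact_force": force on the tool from outside, world axes, zero at the start; "ft_torque": the same for the moment, N m; "gripper_width": opening from 0.0 (shut) to 1.0 (fully open); "grasp_force": force on a finger pad.
Only numpy, scipy, OpenCV 4.12 (cv2) and the standard library are available. Lean on these libraries where they do the work, as an engineer would, in place of code of your own. Each camera call takes 0.05 s, during which the arm holds its last target. There are 200 camera calls.

## Working session

There is one attempt and no reset: what is moved stays moved. The work goes in short steps, Python scripts to look and compute and a shell command to move; the robot and the scene stay as the last step left them, time stands still between calls to the robot, and variables do not carry over. Pictures are saved under pics/ and viewed, at most 10 in all, crops included, and the job is handed in when it is done.

```bash
ls; mkdir -p pics
cat > h.py <<'E'
import numpy as np, cv2
from plant import manip
def cam(n):
    p=manip.camera_params(n);R,_=cv2.Rodrigues(np.array(p["rvec"],float));return np.array(p["camera_matrix"],float),R,np.array(p["tvec"],float).ravel()
def grab(n,f=None):
    c=cam(n);im,d=manip.grab_frame(n)
    if f: cv2.imwrite("pics/"+f,im[:,:,::-1])
    return im,d,c
def proj(c,P):
    K,R,t=c;q=(np.atleast_2d(P)@R.T+t)@K.T;return q[:,:2]/q[:,2:]
def cloud(d,c):
    K,R,t=c;v,u=np.mgrid[0:480,0:640]
    X=np.stack([(u-K[0,2])/K[0,0]*d,(v-K[1,2])/K[1,1]*d,d],-1)
    W=(X-t)@R;W[d<=0]=np.nan;return W
E
python3 - <<'E'
from h import *
ims=[]
for n in("top","side"):
    im,d,c=grab(n,n+"0.png");np.savez(n+"0.npz",im=im,d=d)
    print(n,"campos",(-c[1].T@c[2]).round(3))
    for l in("press","tray_handle","handle_grip","tab_end","die","pad","mortar","pestle","flask","jar"):
        for r in manip.look_for(n,l)[:3]:print(l,round(r["score"],2),np.round(r["point"],3),proj(c,r["point"])[0].round())
s=manip.state();print(s["time"],s["tool_pos"],s["tool_rot"],s["contact_force"])
E
```

```text
pics
top campos [0.403 0.029 1.17 ]
press 0.81 [0.635 0.115 0.024] [299. 230.]
tray_handle 0.7 [0.556 0.13  0.028] [292. 266.]
handle_grip 0.76 [0.669 0.104 0.197] [298. 194.]
die 0.8 [0.598 0.114 0.065] [298. 244.]
die 0.79 [0.387 0.056 0.039] [328. 346.]
die 0.62 [0.521 0.247 0.042] [236. 283.]
mortar 0.83 [0.725 0.327 0.028] [202. 192.]
pestle 0.88 [ 0.444 -0.057  0.02 ] [382. 318.]
flask 0.96 [ 0.613 -0.097  0.045] [398. 236.]
flask 0.58 [ 0.446 -0.057  0.02 ] [382. 317.]
flask 0.32 [0.598 0.111 0.065] [300. 244.]
jar 0.55 [0.572 0.333 0.074] [192. 258.]
side campos [ 0.322 -0.707  0.752]
press 0.97 [0.644 0.089 0.023] [355. 259.]
tray_handle 0.68 [0.55  0.11  0.032] [304. 259.]
handle_grip 0.73 [0.664 0.094 0.18 ] [367. 187.]
tab_end 0.35 [0.643 0.087 0.026] [355. 259.]
die 0.95 [0.473 0.008 0.038] [279. 304.]
die 0.84 [0.386 0.044 0.033] [224. 303.]
die 0.64 [0.596 0.106 0.059] [328. 245.]
mortar 0.55 [0.702 0.347 0.04 ] [338. 177.]
pestle 0.78 [ 0.448 -0.06   0.02 ] [275. 343.]
flask 0.94 [ 0.615 -0.118  0.05 ] [385. 330.]
jar 0.86 [0.565 0.322 0.044] [281. 193.]
1.1 [ 0.16779442 -0.60203767  0.25629429] [7.51932530e-07 9.90777855e-01 1.35496280e-01 3.91176322e-06] [ 0.30512076 -0.45955591  0.25806349]
```

View pics/top0.png

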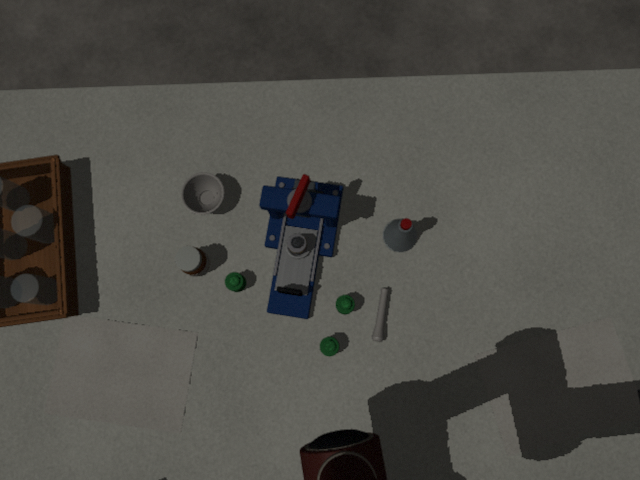

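View pics/side0.png

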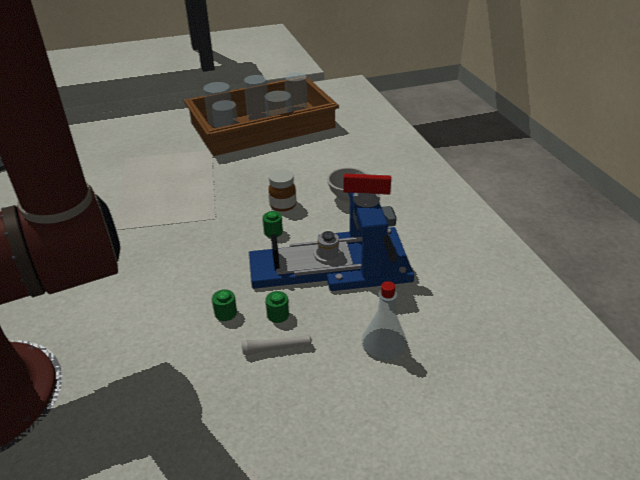

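The die shapes in the top picture are the steel one in the tray at (298,243) and green ones at (235,282), (345,304) and (329,346). The steel one fits the description; the green ones are decoys. Next I'll confirm that in a crop and measure the press pose from depth.

Run:
```python
from h import *
z=np.load("top0.npz");im,d=z["im"],z["d"];c=cam("top");W=cloud(d,c)
hsv=cv2.cvtColor(im,cv2.COLOR_RGB2HSV)
box=np.zeros((480,640),bool);box[165:325,250:350]=1
z2=W[...,2];hue=hsv[...,0];sat=hsv[...,1]
red=box&(sat>150)&((hue<8)|(hue>172))
blue=box&(sat>100)&(hue>100)&(hue<130)
def rect(m,n):
    P=W[m][:,:2].astype(np.float32);r=cv2.minAreaRect(P*1000);print(n,m.sum(),np.round(r[0],1),np.round(r[1],1),round(r[2],1),"z",np.nanmedian(W[m][:,2]).round(4),"mean",P.mean(0).round(4))
rect(red&(z2>.18),"handle");rect(blue&(z2>.135)&(z2<.16),"beam");rect(blue&(z2<.045),"base")
print("zb",np.percentile(z2[blue&(z2<.045)],[5,50,95]))
blk=box&(im.max(2)<40)&(z2>.055)&(z2<.085);rect(blk,"plate")
die=box&(z2>.05)&(z2<.11)&(sat<90);die[:225]=0;die[262:]=0;rect(die,"die")
s=np.load("side0.npz")["im"]
a=cv2.resize(im[170:325,255:350],None,fx=3.7,fy=3.7,interpolation=2);b=cv2.resize(s[165:290,240:420],None,fx=2.4,fy=2.4,interpolation=2)
o=np.zeros((580,800,3),np.uint8);o[:a.shape[0],:a.shape[1]]=a;o[:b.shape[0],360:360+b.shape[1]]=b
cv2.imwrite("pics/crop1.png",o[:,:,::-1])
```

```text
handle 362 [668.4 104.4] [14.7 81.5] 66.3 z 0.1951 mean [0.6665 0.104 ]
beam 1286 [669.4 103.8] [155.8  45.9] 80.2 z 0.1456 mean [0.6676 0.1016]
base 2610 [600.  116.6] [149.  298.1] 79.5 z 0.0198 mean [0.5878 0.1156]
zb [0.01595123 0.01983148 0.02414002]
plate 305 [577.1 120.7] [137.2 161.7] 78.8 z 0.0713 mean [0.5689 0.1198]
die 297 [600.3 116. ] [38. 39.] 60.3 z 0.0678 mean [0.5992 0.1156]
```

View pics/crop1.png

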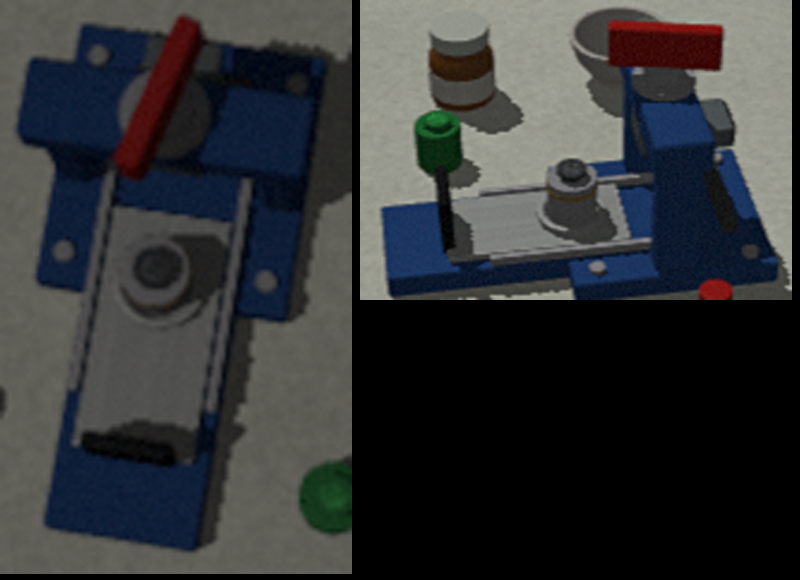

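The crop shows the die in the tray at (155,270), grey steel with a brass band and a dark plunger, so it is the one meant. The press is at about (0.669, 0.104) with yaw −9.9°, and the handle bar is at yaw −23.7°. I'll move in front of the tray with the fingers closed.

```bash
R='[[0.0302,-0.0397,0],[0,0,0],0]'; python3 -m inch '[[[0.0302,-0.0397,0],[0,0,0],0],[[0.0302,-0.0397,0],[0,0,0],0],[[0.0302,-0.0397,0],[0,0,0],0],[[0.0302,-0.0397,0],[0,0,0],0],[[0.0302,-0.0397,0],[0,0,0],0],[[0.0302,-0.0397,0],[0,0,0],0],[[0.0302,-0.0397,0],[0,0,0],0],[[0.0302,-0.0397,0],[0,0,0],0]]'
python3 -m inch '[[[0.0302,-0.0397,0],[0,0,0],0],[[0.0302,-0.0397,0],[0,0,0],0],[[0.0302,-0.0397,0],[0,0,0],0],[[0.0302,-0.0397,0],[0,0,0],0],[[0.0302,-0.0397,0],[0,0,0],0],[[0.0302,-0.0397,0],[0,0,0],0],[[0.0302,-0.0397,0],[0,0,0],0],[[0.0302,-0.0397,0],[0,0,0],0]]'
python3 -m inch '[[[0,0,0],[0,0,-0.1498],0],[[0,0,0],[0,0,-0.1498],0],[[0,0,0],[0,0,-0.1498],0],[[0,0,0],[0,0,-0.1498],0],[[0,0,0],[0,0,-0.1498],0],[[0,0,0],[0,0,-0.1498],0],[[0,0,0],[0,0,-0.1498],0],[[0,0,0],[0,0,-0.1498],0]]'
python3 -m inch '[[[0,0,0],[0,0,-0.1498],0],[[0,0,0],[0,0,-0.1498],0],[[0,0,0],[0,0,-0.1498],0],[[0,0,0],[0,0,-0.1498],0],[[0,0,0],[0,0,-0.1498],0],[[0,0,0],[0,0,-0.1498],0],[[0,0,0],[0,0,-0.1498],0],[[0,0,0],[0,0,-0.1498],0]]'
python3 -m inch '[[[0,0,0],[0,0,-0.1498],0],[[0,0,0],[0,0,-0.1498],0],[[0,0,0],[0,0,0],0]]'
cat >> h.py <<'E'
P0=np.array([.669,.104]);YAW=np.radians(-9.9)
def st():
    from scipy.spatial.transform import Rotation as Ro
    s=manip.state();w,x,y,z=s["tool_rot"];R=Ro.from_quat([x,y,z,w]).as_matrix()
    a=s["tool_pos"][:2]-P0;c,n=np.cos(YAW),np.sin(YAW)
    print("t",round(s["time"],2),"pos",np.round(s["tool_pos"],4),"press xy",np.round([a@[c,n],a@[-n,c]],4),"psi",np.degrees(np.arctan2(R[1,0],R[0,0])).round(2),"zax",R[:,2].round(3),"F",np.round(s["contact_force"],1),"T",np.round(s["ft_torque"],2),"w",round(s["gripper_width"],3),"g",np.round(s["grasp_force"],1),"j",np.round(s["joint_pos"],2))
    return s,R
E
python3 -c "from h import *;st()"
```

```text
time: 1.9
tool_pos: [0.3155, -0.2295, 0.2565]
tool_rot: [0.0, 0.991, 0.135, 0.0]
contact_force: [1.1, -0.1, 0.5]
gripper_width: 0.001
grasp_force: 0.0
time: 2.7
tool_pos: [0.4631, 0.1419, 0.2567]
tool_rot: [0.0, 0.991, 0.136, 0.001]
contact_force: [0.6, -0.5, 0.7]
gripper_width: 0.001
grasp_force: 0.0
time: 3.5
tool_pos: [0.4627, 0.1395, 0.2564]
tool_rot: [0.0, 0.74, 0.673, 0.0]
contact_force: [0.4, -1.0, 0.2]
gripper_width: 0.003
grasp_force: 0.0
time: 4.3
tool_pos: [0.4627, 0.1396, 0.2564]
tool_rot: [0.0, 0.231, 0.973, 0.0]
contact_force: [-0.0, -0.2, -0.2]
gripper_width: 0.003
grasp_force: 0.0
time: 4.6
tool_pos: [0.4627, 0.1396, 0.2564]
tool_rot: [0.0, 0.087, 0.996, 0.0]
contact_force: [0.5, 0.5, -0.3]
gripper_width: 0.0
grasp_force: 0.0
t 4.6 pos [0.4627 0.1396 0.2564] press xy [-0.2093 -0.0004] psi 170.05 zax [ 0.  0. -1.] F [ 0.5  0.5 -0.3] T [ 0.   -0.02  0.01] w 0.0 g 0.0 j [ 0.14 -0.3   1.93  0.    1.51 -1.26]
```

```bash
python3 -m inch '[[[0,0,0.04],[0,0,0],0],[[0,0,0.04],[0,0,0],0],[[0,0,0.04],[0,0,0],0],[[0,0,0.04],[0,0,0],0],[[0,0,0.026],[0,0,0],0],[[0,0,0],[0,0,0],0]]'
python3 -m inch '[[[-0.01,0,0],[0,0,0],0],[[-0.01,0,0],[0,0,0],0],[[-0.01,0,0],[0,0,0],0],[[-0.01,0,0],[0,0,0],0],[[-0.01,0,0],[0,0,0],0]]'
python3 -m inch '[[[-0.01,0,0],[0,0,0],0],[[-0.01,0,0],[0,0,0],0],[[-0.01,0,0],[0,0,0],0],[[-0.004,0,0],[0,0,0],0],[[0,0,0],[0,0,0],0]]'
python3 -c "from h import *;st()"
```

```text
time: 5.2
tool_pos: [0.4591, 0.139, 0.0659]
tool_rot: [-0.005, 0.088, 0.996, -0.001]
contact_force: [0.0, -0.3, 0.4]
gripper_width: -0.002
grasp_force: 0.0
time: 5.7
tool_pos: [0.5134, 0.1309, 0.0713]
tool_rot: [0.0, 0.087, 0.996, 0.0]
contact_force: [-3.5, 0.2, 2.0]
gripper_width: -0.004
grasp_force: 1.7
time: 6.2
tool_pos: [0.5465, 0.1248, 0.0703]
tool_rot: [0.001, 0.087, 0.996, -0.0]
contact_force: [0.5, 0.2, -0.1]
gripper_width: 0.003
grasp_force: 0.0
t 6.2 pos [0.5465 0.1248 0.0703] press xy [-0.1243 -0.0006] psi 170.05 zax [ 0.002 -0.    -1.   ] F [ 0.5  0.2 -0.1] T [0.02 0.01 0.  ] w 0.003 g 0.0 j [ 0.09  0.09  1.9  -0.    1.15 -1.31]
```

Now small pushes until the stop gives resistance.

```bash
python3 -m inch '[[[-0.004,0,0],[0,0,0],0],[[-0.004,0,0],[0,0,0],0],[[-0.001,0,0],[0,0,0],0],[[0,0,0],[0,0,0],0]]'
python3 -m inch '[[[-0.002,0,0],[0,0,0],0],[[0,0,0],[0,0,0],0]]'
python3 -c "from h import *;st()"
```

```text
time: 6.6
tool_pos: [0.5543, 0.1235, 0.0701]
tool_rot: [-0.0, 0.087, 0.996, -0.0]
contact_force: [-1.4, 0.5, -0.7]
gripper_width: -0.0
grasp_force: 0.8
time: 6.8
tool_pos: [0.555, 0.1233, 0.07]
tool_rot: [-0.002, 0.087, 0.996, -0.0]
contact_force: [-7.5, 0.6, 4.2]
gripper_width: 0.003
grasp_force: 3.7
t 6.8 pos [0.555  0.1233 0.07  ] press xy [-0.1157 -0.0005] psi 170.07 zax [-0.004  0.    -1.   ] F [-7.5  0.6  4.2] T [0.09 1.09 0.  ] w 0.003 g 3.7 j [ 0.09  0.11  1.88  0.    1.15 -1.31]
```

```bash
python3 -m inch '[[[-0.0015,0,0],[0,0,0],0],[[0,0,0],[0,0,0],0]]'
python3 -m inch '[[[-0.0015,0,0],[0,0,0],0],[[0,0,0],[0,0,0],0]]'
python3 -c "from h import *;st()"
```

```text
time: 7.0
tool_pos: [0.555, 0.1233, 0.07]
tool_rot: [-0.004, 0.086, 0.996, -0.0]
contact_force: [-12.8, 1.1, 8.8]
gripper_width: -0.003
grasp_force: 6.6
time: 7.2
tool_pos: [0.5551, 0.1233, 0.07]
tool_rot: [-0.006, 0.086, 0.996, -0.0]
contact_force: [-20.1, 1.2, 12.8]
gripper_width: -0.0
grasp_force: 9.6
t 7.2 pos [0.5551 0.1233 0.07  ] press xy [-0.1155 -0.0005] psi 170.09 zax [-0.012  0.001 -1.   ] F [-20.1   1.2  12.8] T [ 0.18  2.77 -0.06] w -0.0 g 9.6 j [ 0.09  0.12  1.88  0.    1.16 -1.31]
```

The tray is home: it moved the expected 70 mm and is firm at the stop. I'll back off, rise, go over the handle and open the gripper.

```bash
python3 -m inch '[[[0.015,0,0],[0,0,0],0],[[0.02,0,0],[0,0,0],0],[[0,0,-0.04],[0,0,0],0],[[0,0,-0.05],[0,0,0],0],[[0,0,-0.05],[0,0,0],0],[[0,0,-0.05],[0,0,0],0],[[0,0,-0.02],[0,0,0],1],[[0,0,0],[0,0,0],1]]'
python3 - <<'E'
from h import *
st()
im,d,c=grab("top","top1.png");W=cloud(d,c);hsv=cv2.cvtColor(im,cv2.COLOR_RGB2HSV)
m=(hsv[...,1]>150)&((hsv[...,0]<8)|(hsv[...,0]>172))&(W[...,2]>.18)&(W[...,2]<.21);m[:165]=0;m[240:]=0;m[:,:260]=0;m[:,345:]=0
if m.sum()>50:print(m.sum(),cv2.minAreaRect(W[m][:,:2].astype(np.float32)*1000))
im,d,c=grab("side","side1.png")
cv2.imwrite("pics/side1c.png",cv2.resize(im[140:300,240:440],None,fx=3,fy=3,interpolation=2)[:,:,::-1])
E
```

```text
time: 8.0
tool_pos: [0.5274, 0.1289, 0.2863]
tool_rot: [0.006, 0.087, 0.996, 0.001]
contact_force: [1.2, 0.4, -1.0]
gripper_width: 0.334
grasp_force: 0.0
t 8.0 pos [0.5274 0.1289 0.2863] press xy [-0.1437  0.0002] psi 170.07 zax [ 0.012  0.001 -1.   ] F [ 1.2  0.4 -1. ] T [-0.04  0.04  0.04] w 0.334 g 0.0 j [ 0.1  -0.17  1.77 -0.    1.52 -1.29]
190 ((683.8822631835938, 97.03453063964844), (14.473383903503418, 46.62037658691406), 66.23136138916016)
```

View pics/side1c.png

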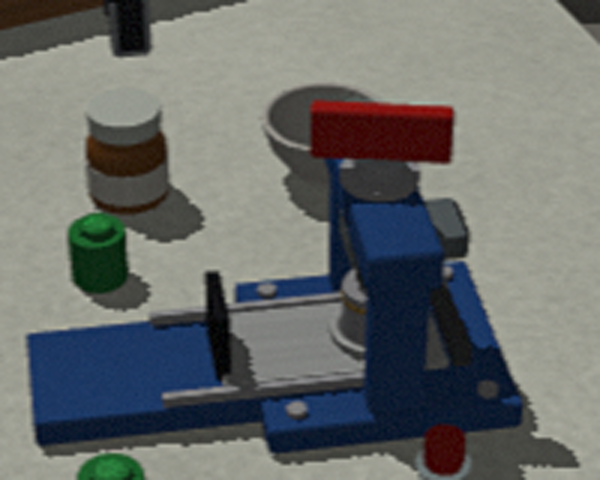

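The side crop shows the tray home with the die at (355,315) under the ram and the tab still in at the back of the box, (455,228). The handle angle is unchanged. I'll move over the handle.

```bash
python3 -m inch '[[[-0.048,0,0],[0,0,0],1],[[-0.048,0,0],[0,0,0],1],[[-0.047,0,0],[0,0,0],1],[[0,0,0],[0,0,0.12],1],[[0,0,0],[0,0,0.121],1],[[0,0,0],[0,0,0],1]]'
python3 -c "from h import *;st()"
```

```text
time: 8.7
tool_pos: [0.665, 0.1037, 0.2762]
tool_rot: [-0.003, 0.206, 0.979, -0.001]
contact_force: [0.1, -1.1, 0.7]
gripper_width: 1.001
grasp_force: 0.0
t 8.7 pos [0.665  0.1037 0.2762] press xy [-0.0039 -0.0009] psi 156.25 zax [-0.005 -0.    -1.   ] F [ 0.1 -1.1  0.7] T [ 0.   -0.   -0.03] w 1.001 g 0.0 j [ 0.04  0.16  1.47 -0.    1.52 -1.11]
```

```bash
python3 -m inch '[[[-0.0035,0.002,0.03],[0,0,0],1],[[0,0,0.03],[0,0,0],1],[[0,0,0.02],[0,0,0],1],[[0,0,0.008],[0,0,0],1],[[0,0,0],[0,0,0],1]]'
python3 -c "from h import *;st()"
```

```text
time: 9.2
tool_pos: [0.6682, 0.1044, 0.1896]
tool_rot: [-0.002, 0.205, 0.979, -0.001]
contact_force: [-1.1, 0.5, 0.2]
gripper_width: 0.999
grasp_force: 0.0
t 9.2 pos [0.6682 0.1044 0.1896] press xy [-0.0009  0.0003] psi 156.35 zax [-0.004 -0.    -1.   ] F [-1.1  0.5  0.2] T [0.09 0.02 0.01] w 0.999 g 0.0 j [ 0.05  0.22  1.54 -0.    1.38 -1.11]
```

Now I'll close on the bar.

```bash
python3 -m inch '[[[0,0,0],[0,0,0],0],[[0,0,0],[0,0,0],0],[[0,0,0],[0,0,0],0],[[0,0,0],[0,0,0],0],[[0,0,0],[0,0,0],0],[[0,0,0],[0,0,0],0],[[0,0,0],[0,0,0],0],[[0,0,0],[0,0,0],0]]'
python3 - <<'E'
from h import *
st()
im,d,c=grab("side","s2.png")
cv2.imwrite("pics/s2c.png",cv2.resize(im[140:300,240:440],None,fx=3,fy=3,interpolation=2)[:,:,::-1])
E
```

```text
time: 10.0
tool_pos: [0.6696, 0.1037, 0.1932]
tool_rot: [0.0, 0.206, 0.979, -0.001]
contact_force: [-3.8, -4.6, 3.6]
gripper_width: 0.151
grasp_force: 60.0
t 10.0 pos [0.6696 0.1037 0.1932] press xy [ 0.0007 -0.0001] psi 156.23 zax [-0.    -0.001 -1.   ] F [-3.8 -4.6  3.6] T [-0.55  0.58 -0.08] w 0.151 g 60.0 j [ 0.04  0.22  1.54 -0.    1.39 -1.11]
```

View pics/s2c.png

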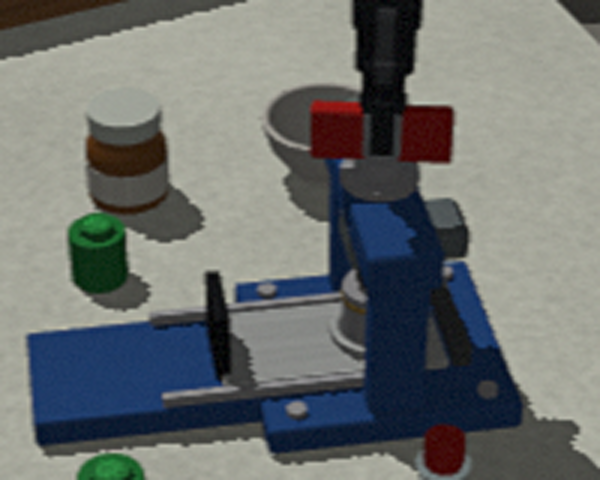

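The bar is held, centred between the fingers (380,130). I'll turn clockwise in stages and measure the orange tab from the side camera each time.

```bash
cat >> h.py <<'E'
def tab(f=None):
    st();im,d,c=grab("side",f);W=cloud(d,c);h=cv2.cvtColor(im,cv2.COLOR_RGB2HSV)
    a=W[...,:2]-P0;px=a@[np.cos(YAW),np.sin(YAW)];py=a@[-np.sin(YAW),np.cos(YAW)];z=W[...,2]
    reg=(abs(py)<.03)&(px>.035)&(px<.11)&(z>.07)&(z<.125)
    o=reg&(h[...,0]>4)&(h[...,0]<22)&(h[...,1]>120)&(h[...,2]>60)
    w=reg&(h[...,1]<60)&(h[...,2]>130)
    print("all px max",np.nanpercentile(px[reg],98).round(4),"n",reg.sum(),"orange",o.sum(),px[o].min().round(4) if o.any() else "",np.percentile(px[o],97).round(4) if o.any() else "","white",w.sum())
E
python3 -c "from h import *;tab()"
python3 -m inch '[[[0,0,0],[0,0,0.1],0],[[0,0,0],[0,0,0.1],0],[[0,0,0],[0,0,0.1],0],[[0,0,0],[0,0,0.1],0],[[0,0,0],[0,0,0],0]]'
python3 -c "from h import *;tab()"
```

```text
t 10.05 pos [0.6696 0.1038 0.1932] press xy [ 0.0007 -0.0001] psi 156.23 zax [-0.    -0.001 -1.   ] F [-3.6 -3.9  5.6] T [-0.53  0.58 -0.13] w 0.157 g 60.0 j [ 0.04  0.22  1.54 -0.    1.39 -1.11]
all px max 0.0513 n 172 orange 0   white 0
time: 10.6
tool_pos: [0.6695, 0.1036, 0.1932]
tool_rot: [0.0, 0.397, 0.918, -0.001]
contact_force: [-3.3, -3.8, 6.1]
gripper_width: 0.156
grasp_force: 60.0
t 10.6 pos [0.6695 0.1036 0.1932] press xy [ 0.0006 -0.0003] psi 133.21 zax [-0.    -0.002 -1.   ] F [-3.3 -3.8  6.1] T [-0.64  0.59 -0.24] w 0.156 g 60.0 j [ 0.04  0.22  1.54 -0.    1.39 -0.71]
all px max 0.0514 n 171 orange 0   white 0
```

```bash
python3 -m inch '[[[0,0,0],[0,0,0.1],0],[[0,0,0],[0,0,0.1],0],[[0,0,0],[0,0,0.1],0],[[0,0,0],[0,0,0],0]]' >/dev/null
python3 -c "from h import *;tab()"
python3 -m inch '[[[0,0,0],[0,0,0.1],0],[[0,0,0],[0,0,0.1],0],[[0,0,0],[0,0,0],0]]' >/dev/null
python3 -c "from h import *;tab()"
```

```text
t 11.05 pos [0.6695 0.1036 0.1932] press xy [ 0.0005 -0.0003] psi 116.03 zax [-0.001 -0.002 -1.   ] F [-5.3 -5.4  5.8] T [-0.66  0.65 -0.18] w 0.151 g 60.1 j [ 0.04  0.22  1.54 -0.    1.39 -0.41]
all px max 0.0515 n 169 orange 0   white 1
t 11.4 pos [0.6694 0.1035 0.1932] press xy [ 0.0005 -0.0004] psi 104.57 zax [-0.001 -0.002 -1.   ] F [-4.2 -5.6  5.9] T [-0.75  0.69 -0.19] w 0.152 g 60.1 j [ 0.04  0.22  1.54 -0.    1.39 -0.21]
all px max 0.0514 n 174 orange 0   white 1
```

```bash
python3 -m inch '[[[0,0,0],[0,0,0.1],0],[[0,0,0],[0,0,0.1],0],[[0,0,0],[0,0,0],0]]' >/dev/null
python3 -c "from h import *;tab()"
python3 -m inch '[[[0,0,0],[0,0,0.1],0],[[0,0,0],[0,0,0.1],0],[[0,0,0],[0,0,0],0]]' >/dev/null
python3 -c "from h import *;tab('s3.png')"; python3 -c "
import cv2;im=cv2.imread('pics/s3.png');cv2.imwrite('pics/s3c.png',cv2.resize(im[140:300,240:440],None,fx=3,fy=3,interpolation=2))"
```

```text
t 11.75 pos [0.6693 0.1035 0.1932] press xy [ 0.0004 -0.0004] psi 93.13 zax [-0.001 -0.002 -1.   ] F [-5.7 -3.9  5.5] T [-0.68  0.72 -0.13] w 0.153 g 60.1 j [ 0.04  0.22  1.54 -0.    1.39 -0.01]
all px max 0.0564 n 192 orange 19 0.0528 0.0571 white 2
t 12.1 pos [0.6692 0.1035 0.1932] press xy [ 0.0003 -0.0004] psi 81.67 zax [-0.001 -0.002 -1.   ] F [-6.1 -4.   6.7] T [-0.7   0.77 -0.09] w 0.154 g 60.1 j [ 0.04  0.22  1.54 -0.    1.39  0.19]
all px max 0.0625 n 230 orange 54 0.0526 0.063 white 0
```

View pics/s3c.png

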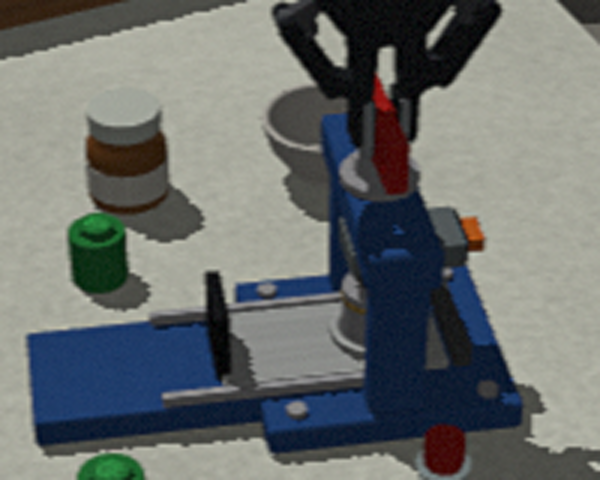

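The tab is out about 11 mm: orange at (472,235), no white band yet. About 0.3 rad remain, so I'll go carefully.

```bash
python3 -m inch '[[[0,0,0],[0,0,0.1],0],[[0,0,0],[0,0,0.1],0],[[0,0,0],[0,0,0.03],0],[[0,0,0],[0,0,0],0]]' >/dev/null
python3 -c "from h import *;tab()"
python3 -m inch '[[[0,0,0],[0,0,0.05],0],[[0,0,0],[0,0,0],0],[[0,0,0],[0,0,0],0]]' >/dev/null
python3 -c "from h import *;tab('s4.png')"; python3 -c "
import cv2;im=cv2.imread('pics/s4.png');cv2.imwrite('pics/s4c.png',cv2.resize(im[195:245,370:420],None,fx=9,fy=9,interpolation=2))"
```

```text
t 12.55 pos [0.6692 0.1035 0.1932] press xy [ 0.0003 -0.0004] psi 68.59 zax [-0.001 -0.002 -1.   ] F [-5.  -5.1  6.7] T [-0.74  0.85  0.06] w 0.154 g 60.1 j [ 0.04  0.22  1.54 -0.    1.39  0.42]
all px max 0.0697 n 281 orange 103 0.0512 0.0705 white 2
t 12.9 pos [0.6691 0.1036 0.1932] press xy [ 0.0002 -0.0004] psi 65.72 zax [-0.002 -0.002 -1.   ] F [-6.2 -4.9  5.8] T [-0.75  0.82 -0.02] w 0.152 g 60.1 j [ 0.04  0.22  1.54 -0.    1.39  0.47]
all px max 0.0716 n 291 orange 112 0.0508 0.0717 white 0
```

View pics/s4c.png

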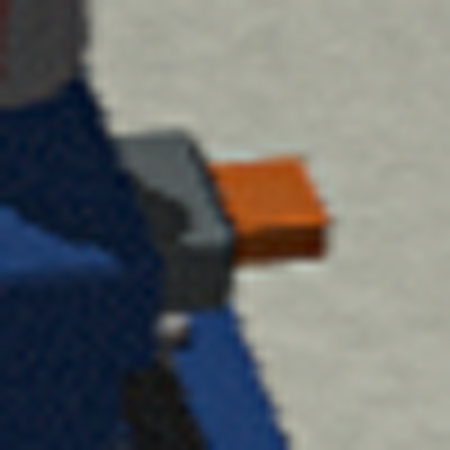

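The tab is out about 19–20 mm and all orange, with no white at the box edge (crop x≈215). I'll advance a little more.

```bash
cat >> h.py <<'E'
def crop(a,b):
    im=cv2.imread('pics/'+a);cv2.imwrite('pics/'+b,cv2.resize(im[195:245,370:420],None,fx=9,fy=9,interpolation=2))
E
python3 -m inch '[[[0,0,0],[0,0,0.05],0],[[0,0,0],[0,0,0],0],[[0,0,0],[0,0,0],0]]' >/dev/null
python3 -c "from h import *;tab('s5.png')"
python3 -m inch '[[[0,0,0],[0,0,0.03],0],[[0,0,0],[0,0,0],0],[[0,0,0],[0,0,0],0]]' >/dev/null
python3 -c "from h import *;tab('s6.png');crop('s6.png','s6c.png')"
```

```text
t 13.25 pos [0.6691 0.1035 0.1932] press xy [ 0.0002 -0.0004] psi 62.86 zax [-0.002 -0.002 -1.   ] F [-6.6 -4.5  6.4] T [-0.72  0.81 -0.02] w 0.155 g 60.1 j [ 0.04  0.22  1.54 -0.    1.39  0.52]
all px max 0.0729 n 297 orange 105 0.056 0.0736 white 5
t 13.6 pos [0.6691 0.1035 0.1932] press xy [ 0.0002 -0.0004] psi 61.16 zax [-0.002 -0.002 -1.   ] F [-5.9 -5.2  7.5] T [-0.71  0.88  0.11] w 0.152 g 60.1 j [ 0.04  0.22  1.54 -0.    1.39  0.55]
all px max 0.0745 n 308 orange 103 0.0565 0.0742 white 11
```

View pics/s6c.png

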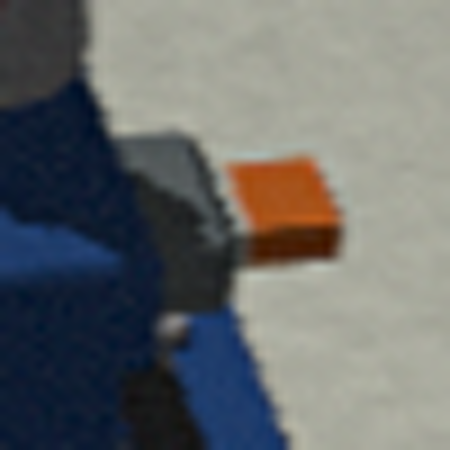

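The white band now shows between the box and the orange, at crop (228,190). The tab is out about 22–23 mm, well short of 31. I'll stop, release and rise.

```bash
python3 -m inch '[[[0,0,0],[0,0,0],1],[[0,0,0],[0,0,0],1],[[0,0,0],[0,0,0],1],[[0,0,0],[0,0,0],1],[[0,0,0],[0,0,0],1],[[0,0,0],[0,0,0],1],[[0,0,0],[0,0,0],1],[[0,0,0],[0,0,0],1]]'
python3 -m inch '[[[0,0,-0.02],[0,0,0],1],[[0,0,-0.03],[0,0,0],1],[[0,0,-0.04],[0,0,0],1],[[0,0,-0.04],[0,0,0],1],[[0,0,0],[0,0,0],1],[[0,0,0],[0,0,0],1]]'
python3 -c "
from h import *;tab('s7.png')
im=cv2.imread('pics/s7.png');a=cv2.resize(im[140:360,220:440],(440,440),interpolation=2);b=cv2.resize(im[200:240,375:415],(360,360),interpolation=2);o=np.zeros((440,800,3),np.uint8);o[:,:440]=a;o[:360,440:]=b;cv2.imwrite('pics/s7c.png',o)"
```

```text
time: 14.45
tool_pos: [0.6697, 0.1045, 0.1923]
tool_rot: [-0.0, 0.861, 0.509, 0.0]
contact_force: [-0.8, -0.0, 0.3]
gripper_width: 0.996
grasp_force: 0.0
time: 15.05
tool_pos: [0.6703, 0.1045, 0.3245]
tool_rot: [0.001, 0.861, 0.509, 0.002]
contact_force: [0.1, 0.4, -0.7]
gripper_width: 1.001
grasp_force: 0.0
t 15.05 pos [0.6703 0.1045 0.3245] press xy [0.0012 0.0007] psi 61.14 zax [ 0.004  0.    -1.   ] F [ 0.1  0.4 -0.7] T [ 0.02  0.02 -0.03] w 1.001 g 0.0 j [0.05 0.14 1.4  0.   1.59 0.55]
all px max 0.0746 n 308 orange 103 0.0569 0.0746 white 7
```

View pics/s7c.png

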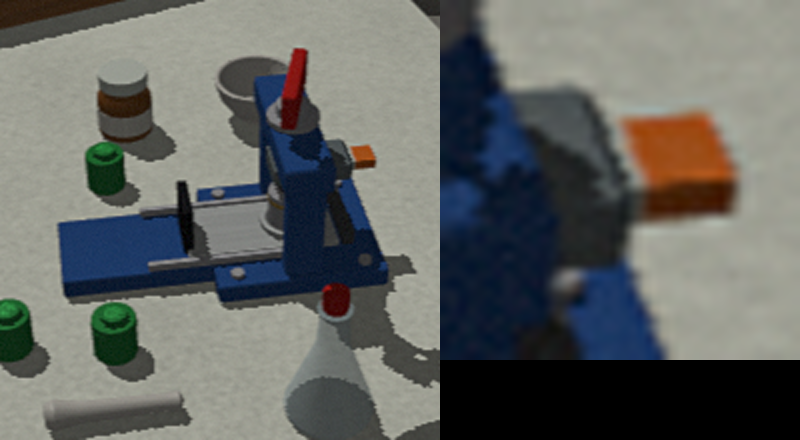

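The gripper is clear, the tab stays out with its white band showing at (620,150), the tray is home, and the other items stand where they were. Handing in.

```bash
python3 -c "from plant import manip;print(manip.job_done())"
```

```text
the job is handed in; nothing more can be done
None
```

I pushed the tray home, tightened the handle until the tab's white band showed (about 22–23 mm out, short of the 31 mm limit), let go with the die still clamped, and handed the job in at about 15 s; the mortar, pestle, flask and jar were not touched.

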